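# Slide the battery box home in its charging bay

## Task

Push the tall, heavy blue battery box across the bench, low down on its black foot so that it slides and does not tip, until it is fully home against the back stop of the wooden charging bay and at rest. Then press the green start button of the charger right down with a fingertip and let go. Do not grasp or lift anything, keep off the carrying handle, and leave the other things on the bench where they are.

Things in the scene. Friction and masses are not known exactly. Their poses are not given: they have to be found in the camera images.
- battery_box: blue tower 80 mm deep (x), 110 wide (y), 190 high (226 with handle), on a black foot 38 mm high, as wide, that juts out 45 mm behind it, away from the bay. 1.2-1.8 kg, loose. Origin: underside, below the tower's centre; x points towards the back stop. Push the foot's upright rear face at x = -85 mm (5-15 N); pushed on the tower's rear face (x = -40 mm) high up it tips over
- charging_bay: fixed open wooden bay; the box enters it from the robot's left, going right. Origin: on the bench, where the box's origin is when fully home; x points into the bay (push direction), z up. Back stop 50 mm high, face at x = +40 mm; side guides 24 mm high, inner faces at y = +/-62 mm from x = -50 to +40 mm; mouth flares to about y = +/-90 mm at x = -88 mm. Bare bench between
- charger: fixed grey charger console, 76x70x30 mm, nearer the robot than the bay; origin: centre of its underside. Its round green start button, 26 mm across in a black collar, is on top
- start_button (a joint): travel of the green button, pressed straight down: 0 = up, 0.006 m = right down (about 4 N); springs back up when let go
- start_button_top (a point): centre of the green button's top face, when up 52 mm above the bench; moves down with the button
- wax_tin: small round green tin, 75 mm across, 58 mm high, a bystander beyond the back stop; origin at its underside
- yellow_tape_measure: yellow tape measure, 90x32x62 mm, a bystander on the right; origin at its underside
- carver: green-handled gouge, 220 mm long, 27 mm thick, a bystander lying on the right; origin at its underside
- white_mug: white mug, 101 mm high, a bystander on the right; origin at its underside
- sanding_block: sanding block, 104x59x30 mm, a bystander beyond the bay; origin at its underside
- carry_handle (a point): middle of the black carrying handle on top of the battery box, 220 mm above the box's underside, a 12 mm bar 76 mm long across the box's y; not to be touched

How it is judged:
On the way, in this order (a step that is already met when the one before it is completed fails the run):
1. the box stands fully home in the bay, upright and at rest, the button still up (x of battery_box in the frame of charging_bay above -0.007 m and horizontal distance between battery_box and charging_bay below 0.013 m and angle between the x axis of battery_box and the x axis of charging_bay, either way round below 0.1 rad and angle between battery_box's own z axis and vertical below 0.04 rad and linear speed of battery_box below 0.02 m/s and value of joint start_button below 0.002 m), for 0.2 s.
2. the start button is pressed right down (value of joint start_button above 0.0045 m), for 0.05 s.
At the end, for the whole second after the job is handed in: The box stands upright and at rest between the guides, its far face within 7 mm of the back stop and square to it within 0.1 rad, and the start button has been pressed and is up again (all of step 1); the robot touches nothing.
It fails at once if the battery box is tipped by more than 0.2 rad (angle between battery_box's own z axis and vertical above 0.2 rad).
It fails at once if the battery box is lifted (height (world z) of battery_box above 0.012 m).
It fails at once if the gripper reaches for the carrying handle (grasp point within 40 mm of its middle) (distance between the grasp point and carry_handle below 0.04 m).
It fails at once if the start button is pressed while the box is not home (value of joint start_button above 0.0045 m and horizontal distance between battery_box and charging_bay above 0.02 m).
It fails at once if a bystander is moved by more than 25 mm (distance of any of wax_tin, yellow_tape_measure, carver, white_mug, sanding_block from where it was at the start of the episode above 0.025 m).
It also fails if it takes over 64 s, if anything falls off the work surface, if the arm or the gripper's body presses on something with over 40 N, if the wrist force passes 120 N, or if a joint passes its speed limit or range.

## Robot

A 6-joint arm with a two-finger parallel gripper is mounted at the origin on a cart in front of the work surface, level with it; the furniture and walls round the work are solid. World frame = base frame: x ahead of the robot, y to its left, z up, the work surface at z = 0. Lengths are in m, angles in rad, forces in N, time in s.
With the tool pointing down it reaches from about 0.4 to 0.825 m from the base axis. Payload 7 kg.
Tool frame: the origin (TCP) lies between the finger pads; the fingertips stand 8 mm ahead of it and the grasp point (between the pads) lies 11 mm behind it (arm.finger_overhang is the distance from the TCP to the fingertips, in m); z points along the fingers, y is the line along which they close (so a half turn about z gives the same grasp; the last joint's range is limited). The gripper opens to 88 mm and grips with 3 to 60 N. Pads are 19 mm wide; open, the fingers measure 130 mm over their backs; the gripper's body (78 mm by 193 mm) begins 47 mm behind the grasp point.
Start: joints at [1.554, 0.359, 0.012, 0, -1.224, -0.288], TCP at [0.203, 0.644, 0.235] pointing down, gripper open.
Joint ranges: [-3.07, 3.07], [-1.43, 2.12], [-1.02, 1.25], [-3.03, 1.67], [-3.05, -0], [-3.03, 3.03]. Speed limits (rad/s): [2.39, 2.39, 3.01, 3.14, 3.14, 3.14].

## Interface

Orientations are given as [roll, pitch, yaw] about the fixed x, y, z axes, in that order (R = Rz(yaw) Ry(pitch) Rx(roll)).
In Python, from station import arm gives the robot as it stands.
- The arm moves only by the tool move_arm, never from a script. Its argument "rows" is text: rows parted by semicolons, each of 7 numbers parted by spaces: the turn, a rotation vector about the tool's x, y, z in degrees, then the shift along the tool's x, y, z in m, then the finger opening in m, from 0 to 0.0876. A call has 1 to 8 rows; each row shifts and turns the commanded pose from where the row before left it, along the tool's axes as they then stand; what a row does not reach is not made up. A row lasts 1/8 s, in which the tool goes at most 62.5 mm and 10.7 degrees, less where a joint would pass 70% of its speed; a pose out of reach is approached as far as the arm can. A call is refused whole if a number of a shift passes 0.0625 or a number of a turn 10.7, either way. A call with a gripper value outside its range is refused whole. The fingers move at their own pace and stop on an object; "squeeze" is the grip in N (left out, the last holds). Time passes only in rows, so rows that do not move let the fingers close. It gives the time, the measured TCP pose, the force, the opening and the grip force at its end, in the units of the state.
- arm.get_state(): the state, without advancing time (a new reading comes with each control period).
- arm.grab_frame(name): name is "scene" or "top" or "wrist"; returns (picture, depth): 400x640x3 uint8, blue, green, red; 400x640 float32, m along the optical axis (not along the pixel's ray), 0 where there is no reading.
- arm.camera_model(name): a dict with "mtx" (3x3 intrinsics, pixels), "camera_from_world" (4x4, takes a point from world to camera coordinates); the wrist camera has in their place "mount" (4x4, takes a point from camera to tool coordinates, whose origin is the TCP and whose axes are the flange's). Camera axes: x right, y down, z forward; pixel columns grow to the right and rows downward; lengths in m; the calibration is good to about 2 mm. A picture is of the moment at which its call begins: read the wrist's pose just before it. camera_model takes no time and is no camera call.
- arm.job_done(): hands the job in; it is judged then, once.
The state is a dict: "t": time; "q": joint angles; "qd": joint speeds; "joint_efforts": joint torques, N m; "eef_pos": TCP position; "ee_rot": TCP orientation; "force": force on the tool from outside, world axes, zero at the start; "moment": the same for the moment, N m; "width": finger opening in m; "gripper_force": force on a finger pad.
Only numpy, scipy, OpenCV 4.12 (cv2) and the standard library are available. Lean on these libraries where they do the work, as an engineer would, in place of code of your own. Each camera call takes 0.05 s, during which the arm holds its last target. There are 200 camera calls.

## Working session

There is one attempt and no reset: what is moved stays moved. The work goes in short steps, Python scripts to look and compute and a tool call to move; the robot and the scene stay as the last step left them, time stands still between calls to the robot, and variables do not carry over. Pictures are saved under pics/ and viewed, at most 10 in all, crops included, and the job is handed in when it is done.

Besides the shell and the picture viewer there is one more tool, called after ">>>" as name(argument=value, ...) on one line, values as JSON. move_arm: Moves the arm, as the interface text tells. Its arguments: {"type":"object","properties":{"rows":{"type":"string"},"squeeze":{"type":"number"}},"required":["rows"]}

```bash
mkdir -p pics; cat > h.py <<'E'
import numpy as np, cv2
from station import arm
def cloud(n):
    p,d=arm.grab_frame(n); m=arm.camera_model(n); K=np.array(m["mtx"]); T=np.linalg.inv(np.array(m["camera_from_world"]))
    v,u=np.mgrid[:400,:640]
    P=np.stack([(u-K[0,2])/K[0,0]*d,(v-K[1,2])/K[1,1]*d,d],-1)@T[:3,:3].T+T[:3,3]
    P[d==0]=np.nan
    return p,P
E
python3 - <<'E'
from h import *
s=arm.get_state(); print(s["t"],s["eef_pos"],s["ee_rot"],s["force"],s["width"],arm.finger_overhang)
for n in("top","scene"):
    p,P=cloud(n); cv2.imwrite(f"pics/{n}0.png",p); np.save(n+"0.npy",P)
E
```

```text
0.0 [0.20245029 0.6434275  0.23363575] [ 3.13997393e+00 -1.37647465e-04 -3.04933416e-01] [ 0.36518705 -1.24564392 -0.53829096] 0.08760778332948045 0.008
```

View pics/top0.png

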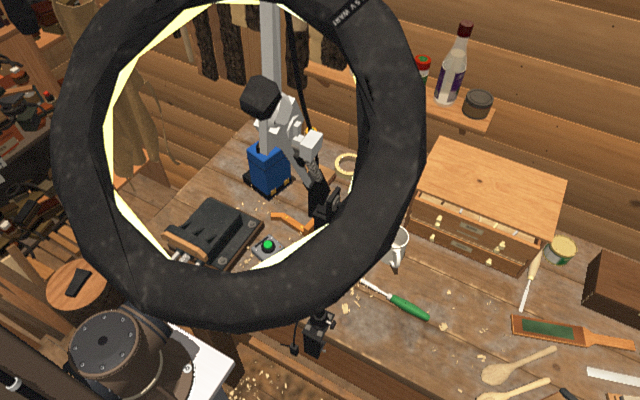

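View pics/scene0.png

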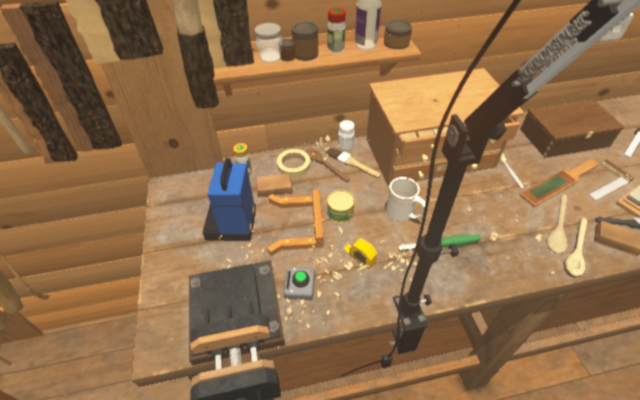

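Top view: mostly hidden by a lamp ring; button at (267,245), box at (268,170). Scene view: blue box at about (232,200), orange bay guides (270-322, 190-248), button (301,277), wax tin (341,207), tape (362,252).

```bash
python3 - <<'E'
from h import *
P=np.load("scene0.npy"); p=cv2.imread("pics/scene0.png"); 
f=lambda u,v:np.round(P[v,u],3)
for n,u,v in [("button",301,277),("box",232,200),("stop",319,215),("stopnear",320,243),("stopfar",317,193),("guidefar",285,201),("guidenear",290,241),("tin",341,200),("tape",364,249),("bench",290,220),("bench2",200,255),("foot",210,225),("vise",235,290),("mug",404,185),("plankback",275,183),("visejaw",235,335)]: print(n,f(u,v))
h=cv2.cvtColor(p,cv2.COLOR_BGR2HSV)
def pts(lo,hi,u0,u1,v0,v1):
    m=cv2.inRange(h,lo,hi)>0; w=np.zeros_like(m); w[v0:v1,u0:u1]=1; Q=P[m&w]; return Q[~np.isnan(Q[:,0])]
def rep(n,Q):
    if len(Q): print(n,len(Q),np.percentile(Q,[1,50,99],axis=0).round(3).tolist(), cv2.minAreaRect(Q[:,:2].astype(np.float32)))
b=pts((100,120,40),(125,255,255),200,260,150,245); rep("blue",b); rep("bluetop",b[b[:,2]>.18])
d=P[150:250,195:262].reshape(-1,3); d=d[(d[:,2]>.032)&(d[:,2]<.044)]; rep("foot",d)
g=pts((45,120,50),(80,255,255),285,318,262,290); rep("btn",g)
rep("btntop",g[g[:,2]>.047])
o=P[180:262,262:330].reshape(-1,3); rep("stop",o[(o[:,2]>.044)&(o[:,2]<.056)]); q=o[(o[:,2]>.019)&(o[:,2]<.028)]; rep("guides",q)
for T in("scene","top"): print(np.linalg.inv(arm.camera_model(T)["camera_from_world"])[:3,3])
p0,d0=arm.grab_frame("wrist"); cv2.imwrite("pics/w0.png",p0)
im=cv2.resize(p[150:300,190:390],None,fx=4,fy=4,interpolation=cv2.INTER_CUBIC); cv2.imwrite("pics/crop.png",im)
E
```

```text
button [ 0.455 -0.064  0.052]
box [0.627 0.066 0.169]
stop [ 0.632 -0.147  0.048]
stopnear [ 0.559 -0.133  0.025]
stopfar [ 0.711 -0.159  0.049]
guidefar [ 0.726 -0.068  0.021]
guidenear [ 0.587 -0.059  0.019]
tin [ 0.668 -0.217  0.052]
tape [ 0.492 -0.23   0.061]
bench [ 0.672 -0.072 -0.002]
bench2 [0.608 0.179 0.   ]
foot [0.673 0.143 0.036]
vise [0.421 0.085 0.109]
mug [ 0.663 -0.396  0.075]
plankback [ 0.801 -0.05   0.023]
visejaw [0.303 0.088 0.145]
blue 820 [[0.627, 0.025, 0.185], [0.672, 0.065, 0.189], [0.736, 0.113, 0.193]] ((0.6817952394485474, 0.06958338618278503), (0.07671648263931274, 0.10805872827768326), 76.10615539550781)
bluetop 820 [[0.627, 0.025, 0.185], [0.672, 0.065, 0.189], [0.736, 0.113, 0.193]] ((0.6817952394485474, 0.06958338618278503), (0.07671648263931274, 0.10805872827768326), 76.10615539550781)
foot 497 [[0.623, 0.016, 0.032], [0.678, 0.135, 0.037], [0.928, 0.174, 0.044]] ((0.7809914350509644, 0.0805736556649208), (0.32364964485168457, 0.17828680574893951), 3.348761558532715)
btn 91 [[0.446, -0.075, 0.042], [0.458, -0.063, 0.05], [0.474, -0.051, 0.054]] ((0.45893049240112305, -0.06203223764896393), (0.027246592566370964, 0.023900603875517845), 58.98877716064453)
btntop 84 [[0.446, -0.075, 0.047], [0.458, -0.063, 0.051], [0.47, -0.051, 0.054]] ((0.45815664529800415, -0.06271068751811981), (0.024795779958367348, 0.0230751670897007), 68.86557006835938)
stop 385 [[0.56, -0.185, 0.044], [0.639, -0.144, 0.048], [0.723, -0.126, 0.055]] ((0.639183759689331, -0.15752719342708588), (0.046675097197294235, 0.17001785337924957), 81.40962982177734)
guides 737 [[0.559, -0.146, 0.019], [0.711, -0.07, 0.023], [0.805, -0.004, 0.028]] ((0.6660034656524658, -0.0914931669831276), (0.1768687665462494, 0.28980863094329834), 87.30995178222656)
[-0.04826966 -0.00544095  0.90508935]
[-0.07395695 -0.50779063  1.11629306]
```

View pics/crop.png

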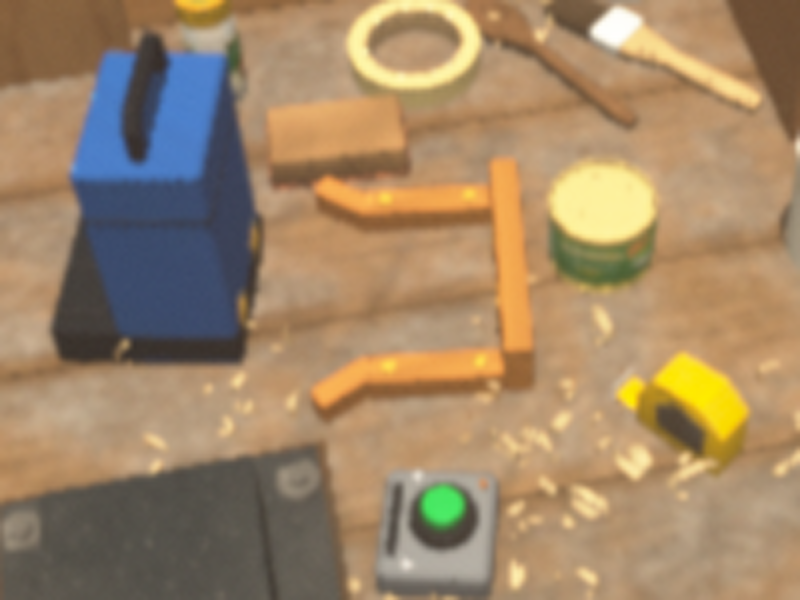

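View pics/w0.png

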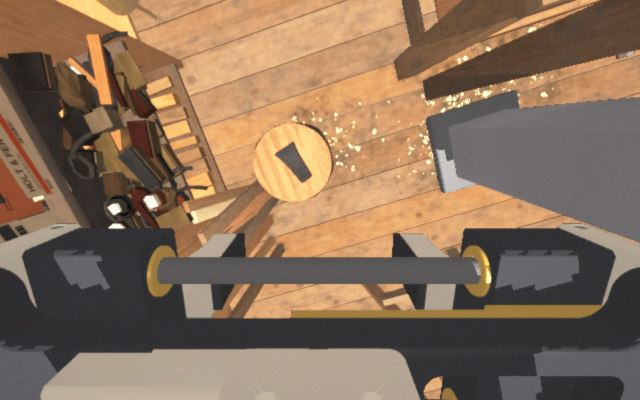

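Crop: box with foot jutting left, bay opening facing it, slightly rotated; sanding block close behind the far guide mouth. Wrist: looking at the floor, the gripper is left of the bench.

```bash
python3 - <<'E'
from h import *
P=np.load("scene0.npy"); p=cv2.imread("pics/scene0.png"); h=cv2.cvtColor(p,cv2.COLOR_BGR2HSV)
m=cv2.inRange(h,(5,140,90),(18,255,255))>0; w=np.zeros_like(m); w[185:255,265:326]=1
Q=P[m&w]; Q=Q[~np.isnan(Q[:,0])]
st=Q[(Q[:,2]>.043)&(Q[:,2]<.056)]; st=st[st[:,1]>-.175]
l=cv2.fitLine(st[:,:2].astype(np.float32),cv2.DIST_HUBER,0,.01,.01).ravel(); print("stop",l,np.degrees(np.arctan2(l[1],l[0])))
dx=np.array([-abs(l[1]),-abs(l[0])]); # bay x
ly=np.array([-dx[1],dx[0]])
print("x extents",np.percentile(st[:,:2]@dx,[2,10,50,90,98]),"y",np.percentile(st[:,:2]@ly,[1,99]))
g=Q[(Q[:,2]>.018)&(Q[:,2]<.028)]; gx=g[:,:2]@dx; gy=g[:,:2]@ly
s0=np.percentile(st[:,:2]@dx,5)
k=(gx<s0-.01)&(gx>s0-.085); ym=np.median(st[:,:2]@ly)
for n,q in(("far",gy>ym),("near",gy<ym)): 
    a=g[k&q]; l=cv2.fitLine(a[:,:2].astype(np.float32),cv2.DIST_HUBER,0,.01,.01).ravel(); print(n,len(a),np.percentile(gy[k&q],[3,50,97]),np.degrees(np.arctan2(l[1],l[0])))
print("bay x dir",dx,"yaw",np.degrees(np.arctan2(dx[1],dx[0])))
# box top
mb=(cv2.inRange(h,(95,80,40),(130,255,255))>0)
B=P[150:250,195:262].reshape(-1,3); B=B[(B[:,2]>.18)&(B[:,2]<.2)]
r=cv2.minAreaRect(B[:,:2].astype(np.float32)); print(r, cv2.boxPoints(r))
F=P[150:250,195:262].reshape(-1,3); F=F[(F[:,2]>.03)&(F[:,2]<.044)&(F[:,0]<.76)&(F[:,1]>.0)]
r=cv2.minAreaRect(F[:,:2].astype(np.float32)); print(len(F),r, cv2.boxPoints(r))
C=P[255:345,185:285].reshape(-1,3); C=C[C[:,2]>.03]; print("vise",np.nanpercentile(C,[1,99],axis=0))
C=P[255:300,280:318].reshape(-1,3); C=C[(C[:,2]>.025)&(C[:,2]<.035)]; r=cv2.minAreaRect(C[:,:2].astype(np.float32)); print("charger",r)
# bench left
C=P[:,:200].reshape(-1,3); C=C[abs(C[:,2])<.01]; print("bench y max",np.nanpercentile(C[:,1],99))
C=P[170:200,255:295].reshape(-1,3); C=C[(C[:,2]>.024)&(C[:,2]<.036)]; print("sand",cv2.minAreaRect(C[:,:2].astype(np.float32)))
E
```

```text
stop [ 0.98849773 -0.15123579  0.6362003  -0.14347689] -8.698549
x extents [0.03614681 0.03774898 0.04560085 0.05339387 0.0550139 ] y [0.57300471 0.73855336]
far 152 [0.71690248 0.72652646 0.73927137] 83.66088
near 185 [0.57241489 0.58039139 0.59338166] 81.78351
bay x dir [-0.15123579 -0.98849773] yaw -98.69854
((0.6837174892425537, 0.07037762552499771), (0.08100749552249908, 0.11219678819179535), 75.61917877197266) [[0.6193172  0.04507592]
 [0.7279984  0.01721009]
 [0.7481178  0.09567933]
 [0.6394366  0.12354515]]
427 ((0.6882826685905457, 0.09175892174243927), (0.12665002048015594, 0.1117573156952858), 76.13812255859375) [[0.6188599  0.04366571]
 [0.7273624  0.01689066]
 [0.75770545 0.13985214]
 [0.64920294 0.16662718]]
vise [[0.30003066 0.00075628 0.03102312]
 [0.51749791 0.19635723 0.14768289]]
charger ((0.4583244025707245, -0.05968080833554268), (0.06862553209066391, 0.07536850869655609), 73.622314453125)
bench y max 0.7099916363803799
sand ((0.79546058177948, -0.04773378372192383), (0.108025461435318, 0.1216794103384018), 75.66732788085938)
```

```bash
python3 - <<'E'
from h import *
np.set_printoptions(suppress=True,precision=3)
print(np.array(arm.camera_model("wrist")["mount"]))
T=np.load("top0.npy"); 
for u,v in [(80,150),(240,20),(390,60),(380,250),(200,300),(300,300),(268,50),(262,95),(310,145),(330,205),(318,335)]: print("top",(u,v),T[v,u])
P=np.load("scene0.npy"); A=np.vstack([P.reshape(-1,3),T.reshape(-1,3)])
k=lambda a,b,c,d:A[(A[:,0]>a)&(A[:,0]<b)&(A[:,1]>c)&(A[:,1]<d)&(A[:,2]>.05)]
for x in np.arange(.56,.96,.04):
    print(round(x,2),[round(float(k(x,x+.04,y,y+.04)[:,2].max(initial=0)),2) for y in np.arange(-.1,.5,.04)])
E
```

```text
[[-0.002 -0.965 -0.261  0.07 ]
 [ 1.    -0.001 -0.001  0.   ]
 [ 0.    -0.261  0.965 -0.152]
 [ 0.     0.     0.     1.   ]]
top (80, 150) [ 0.049 -0.232  0.874]
top (240, 20) [0.903 0.289 0.427]
top (390, 60) [ 0.175 -0.429  0.946]
top (380, 250) [ 0.084 -0.472  0.868]
top (200, 300) [ 0.007 -0.371  0.828]
top (300, 300) [ 0.037 -0.437  0.841]
top (268, 50) [ 0.188 -0.319  0.912]
top (262, 95) [ 0.165 -0.326  0.885]
top (310, 145) [ 0.195 -0.355  0.815]
top (330, 205) [ 0.324 -0.32   0.55 ]
top (318, 335) [ 0.307 -0.314  0.012]
0.56 [0.0, 0.0, 0.0, 0.0, 0.0, 0.0, 0.0, 0.0, 0.0, 0.0, 0.0, 0.0, 0.0, 0.0, 0.0]
0.6 [0.0, 0.0, 0.0, 0.19, 0.21, 0.19, 0.0, 0.0, 0.0, 0.0, 0.0, 0.0, 0.0, 0.0, 0.0]
0.64 [0.0, 0.0, 0.0, 0.19, 0.23, 0.19, 0.0, 0.0, 0.0, 0.0, 0.0, 0.0, 0.0, 0.0, 0.0]
0.68 [0.0, 0.0, 0.0, 0.23, 0.23, 0.19, 0.0, 0.0, 0.0, 0.0, 0.0, 0.0, 0.0, 0.0, 0.0]
0.72 [0.0, 0.0, 0.17, 0.21, 0.19, 0.19, 0.0, 0.0, 0.0, 0.0, 0.0, 0.0, 0.0, 0.0, 0.0]
0.76 [0.0, 0.0, 0.0, 0.0, 0.0, 0.0, 0.0, 0.0, 0.0, 0.0, 0.0, 0.0, 0.0, 0.0, 0.0]
0.8 [0.0, 0.0, 0.0, 0.0, 0.0, 0.0, 0.0, 0.0, 0.0, 0.0, 0.0, 0.0, 0.0, 0.0, 0.0]
0.84 [0.0, 0.0, 0.11, 0.11, 0.46, 0.45, 0.0, 0.0, 0.0, 0.0, 0.0, 0.0, 0.0, 0.0, 0.0]
0.88 [0.33, 0.33, 0.34, 0.43, 0.54, 0.54, 0.53, 0.54, 0.54, 0.55, 0.55, 0.0, 0.0, 0.0, 0.0]
0.92 [0.42, 0.5, 0.51, 0.51, 0.51, 0.51, 0.53, 0.39, 0.38, 0.39, 0.38, 0.0, 0.0, 0.0, 0.0]
```

>>> move_arm(rows="0 0 0 0.0565 0.022 0 0.05;0 0 0 0.0565 0.022 0 0.05;0 0 0 0.0565 0.022 0 0.05;0 0 0 0.0565 0.022 0 0.05;0 0 0 0.0565 0.022 0 0.05;0 0 0 0.0565 0.022 0 0.05;0 0 0 0.0565 0.022 0 0.05;0 0 0 0.0565 0.022 0 0.05")

```text
t: 1.15
eef_pos: [0.5822, 0.3389, 0.2344]
ee_rot: [3.141, 0.0, -0.305]
force: [0.7, 0.9, 0.8]
width: 0.05
gripper_force: 0.0
```

>>> move_arm(rows="0 0 0 0.0565 0.022 0 0.05;0 0 0 0.0565 0.022 0 0.05;0 0 0 0.0565 0.022 0 0.05;0 0 9.6 0 0 0 0.05;0 0 9.6 0 0 0 0.05;0 0 9.6 0 0 0 0.05;0 0 9.6 0 0 0 0.05;0 0 9.6 0 0 0 0.05")

```text
t: 2.15
eef_pos: [0.7226, 0.2264, 0.234]
ee_rot: [3.141, 0.0, -1.148]
force: [0.6, -0.9, 0.1]
width: 0.0498
gripper_force: 0.0
```

>>> move_arm(rows="0 0 9.6 0 0 0 0.05;0 0 9.6 0 0 0 0.05;0 0 9.6 0 0 0 0.05;0 0 9.6 0 0 0 0.05;0 10 0 0 0 0 0.05;0 10 0 0 0 0 0.05;0 0 0 0 0 0 0.05;0 0 0 0 0 0 0.05")

```text
t: 3.15
eef_pos: [0.7227, 0.2269, 0.2335]
ee_rot: [3.141, -0.349, -1.812]
force: [0.0, -1.1, 0.4]
width: 0.0501
gripper_force: 0.0
```

>>> move_arm(rows="0 0 0 -0.0171 0 0.047 0.05;0 0 0 -0.0171 0 0.047 0.05;0 0 0 -0.0171 0 0.047 0.05;0 0 0 -0.0171 0 0.047 0.05;0 0 0 -0.0041 0 0.0113 0.05;0 0 0 0 0 0 0.05;0 0 0 0 0 0 0.05")

```text
t: 4.03
eef_pos: [0.7244, 0.2271, 0.0256]
ee_rot: [-3.138, -0.346, -1.814]
force: [0.9, -0.5, 0.6]
width: 0.0502
gripper_force: 0.0
```

```bash
python3 - <<'E'
from h import *
s=arm.get_state(); print(s["eef_pos"],s["ee_rot"],s["force"])
a=arm.grab_frame("scene")[0][130:270,180:340]; cv2.imwrite("pics/c1.png",cv2.resize(a,None,fx=4,fy=4)[:600])
E
```

```text
[0.72441054 0.22712334 0.02560164] [-3.13821449 -0.34591086 -1.81378409] [ 0.86717988 -0.54372388  0.60841558]
```

View pics/c1.png

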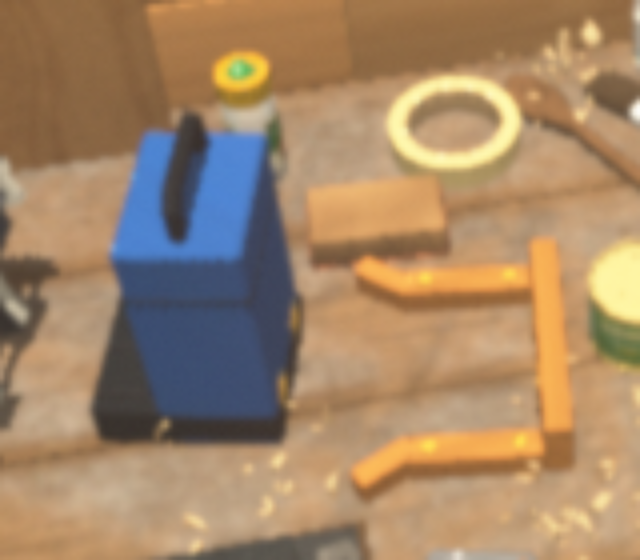

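The gripper stands behind the box with clearance (left edge, pixel ~20,290); approaching.

>>> move_arm(rows="0 0 0 0.0235 0 0.0086 0.05;0 0 0 0.0235 0 0.0086 0.05;0 0 0 0.0047 0 0.0017 0.05;0 0 0 0.0047 0 0.0017 0.05;0 0 0 0.0047 0 0.0017 0.05")

```text
t: 4.7
eef_pos: [0.7076, 0.1639, 0.023]
ee_rot: [-3.141, -0.348, -1.812]
force: [0.2, 0.6, -0.1]
width: 0.0498
gripper_force: 0.4
```

>>> move_arm(rows="0 0 0 0.0047 0 0.0017 0.05;0 0 0 0.0047 0 0.0017 0.05;0 0 0 0.0047 0 0.0017 0.05")

```text
t: 5.08
eef_pos: [0.7055, 0.1518, 0.023]
ee_rot: [-3.138, -0.344, -1.811]
force: [2.1, 8.0, 0.4]
width: 0.0496
gripper_force: 4.1
```

>>> move_arm(rows="0.34 0 -0.94 0.0075 0.0003 0.0027 0.05;0.34 0 -0.94 0.0075 0.0005 0.0027 0.05;0.34 0 -0.94 0.0075 0.0006 0.0027 0.05;0.34 0 -0.94 0.0075 0.0008 0.0027 0.05;0.34 0 -0.94 0.0075 0.0009 0.0027 0.05;0 0 0 0.0047 0.0006 0.0017 0.05")

```text
t: 5.82
eef_pos: [0.6927, 0.1082, 0.023]
ee_rot: [-3.138, -0.345, -1.724]
force: [1.9, 7.5, -0.1]
width: 0.0498
gripper_force: 3.8
```

```bash
cat >> h.py <<'E'
def box():
    p,P=cloud("scene"); h=cv2.cvtColor(p,cv2.COLOR_BGR2HSV)
    B=P[140:260,190:345].reshape(-1,3); m=(cv2.inRange(h,(98,90,40),(128,255,255))>0)[140:260,190:345].ravel()
    B=B[m&(B[:,2]>.18)&(B[:,2]<.2)]
    r=cv2.minAreaRect(B[:,:2].astype(np.float32)); (c,s,a)=r
    if s[0]>s[1]: a+=90
    d=np.array([-.1512,-.9885]); q=np.array(c)-(.648,-.095)
    print("box",np.round(c,4),np.round(s,4),"yaw",a-180,"bay x,y mm",np.round([1e3*q@d,1e3*q@[-d[1],d[0]]],1))
    return p
def tcp():
    s=arm.get_state(); d=np.array([-.1512,-.9885]); q=np.array(s["eef_pos"][:2])-(.648,-.095)
    print("tcp",s["t"],s["eef_pos"],np.degrees(s["ee_rot"]),"F",s["force"],"bay mm",np.round([1e3*q@d,1e3*q@[-d[1],d[0]]],1))
E
python3 - <<'E'
from h import *
tcp(); box()
E
```

```text
tcp 5.825 [0.69270914 0.10816364 0.02304784] [-179.80683394  -19.77513476  -98.76668273] F [ 1.93385523  7.50058636 -0.1065924 ] bay mm [-207.6   13.5]
box [0.676  0.0127] [0.0786 0.1102] yaw -98.18010711669922 bay x,y mm [-110.7   11.4]
```

>>> move_arm(rows="0 0 0 0.0047 0.0014 0.0017 0.05;0 0 0 0.0047 0.0014 0.0017 0.05;0 0 0 0.0047 0.0014 0.0017 0.05;0 0 0 0.0047 0.0014 0.0017 0.05;0 0 0 0.0047 0.0014 0.0017 0.05;0 0 0 0.0047 0.0014 0.0017 0.05")

```text
t: 6.62
eef_pos: [0.6803, 0.08, 0.0231]
ee_rot: [-3.138, -0.345, -1.724]
force: [3.4, 6.9, -0.8]
width: 0.05
gripper_force: 3.4
```

```bash
python3 - <<'E'
from h import *
tcp(); box()
E
```

```text
tcp 6.625 [0.68028387 0.07995691 0.02307853] [-179.78248432  -19.77775958  -98.76399544] F [ 3.35395675  6.93700131 -0.81286621] bay mm [-177.8    5.5]
box [ 0.6644 -0.0154] [0.0783 0.1107] yaw -98.54240417480469 bay x,y mm [-81.2   4.1]
```

>>> move_arm(rows="0 0 0 0.0047 0.001 0.0017 0.05;0 0 0 0.0047 0.001 0.0017 0.05;0 0 0 0.0047 0.001 0.0017 0.05;0 0 0 0.0066 0 0.0024 0.05;0 0 0 0.0066 0 0.0024 0.05;0 0 0 0.0066 0 0.0024 0.05;0 0 0 0.0066 0 0.0024 0.05;0 0 0 0.0066 0 0.0024 0.05")

```text
t: 7.68
eef_pos: [0.6692, 0.0304, 0.023]
ee_rot: [-3.139, -0.346, -1.724]
force: [0.9, 9.2, 0.1]
width: 0.0497
gripper_force: 3.9
```

```bash
python3 - <<'E'
from h import *
tcp(); box()
E
```

```text
tcp 7.675 [0.66920132 0.03042931 0.02304053] [-179.82670854  -19.82109037  -98.79625772] F [0.93118671 9.18223787 0.07695769] bay mm [-127.2    2. ]
box [ 0.6528 -0.0639] [0.0775 0.1116] yaw -99.37806701660156 bay x,y mm [-31.5   0. ]
```

>>> move_arm(rows="0 0 0 0.0056 0 0.0021 0.05;0 0 0 0.0056 0 0.0021 0.05;0 0 0 0.0056 0 0.0021 0.05;0 0 0 0.0056 0 0.0021 0.05;0 0 0 0.0028 0 0.001 0.05;0 0 0 0.0019 0 0.0007 0.05")

```text
t: 8.48
eef_pos: [0.6649, 0.0018, 0.023]
ee_rot: [-3.138, -0.346, -1.725]
force: [1.1, 8.9, 1.7]
width: 0.0498
gripper_force: 4.3
```

>>> move_arm(rows="0 0 0 0.0019 0 0.0007 0.05;0 0 0 0.0019 0 0.0007 0.05")

```text
t: 8.72
eef_pos: [0.6647, -0.0005, 0.0231]
ee_rot: [-3.137, -0.344, -1.724]
force: [-3.3, 23.7, 4.5]
width: 0.0501
gripper_force: 11.4
```

```bash
python3 - <<'E'
from h import *
tcp(); p=box(); cv2.imwrite("pics/c2.png",cv2.resize(p[130:270,200:350],None,fx=4,fy=4))
E
```

```text
tcp 8.725 [ 6.64652916e-01 -4.79958831e-04  2.30578498e-02] [-179.74468126  -19.70063811  -98.80389833] F [-3.25142759 23.68697786  4.48125031] bay mm [-96.    2.2]
box [ 0.6492 -0.0947] [0.0774 0.1124] yaw -99.67671966552734 bay x,y mm [-0.5  1.1]
```

View pics/c2.png

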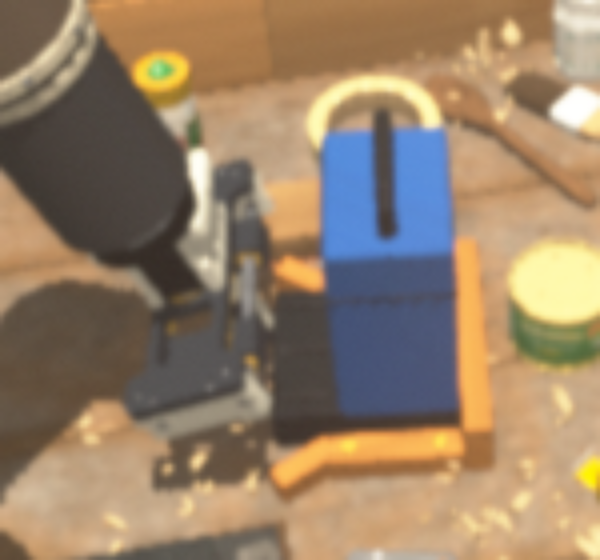

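The box is flush against the back stop (face at ~(465,330)), gripper clear behind. Backing off and checking the collar height.

>>> move_arm(rows="0 0 0 -0.0094 0 -0.0034 0.05;0 0 0 -0.0282 0 -0.0103 0.05;0 0 0 -0.0282 0 -0.0103 0.05;0 0 0 0.0171 0 -0.047 0;0 0 0 0.0171 0 -0.047 0;0 0 0 0.0171 0 -0.047 0;0 0 0 0.0171 0 -0.047 0;0 0 0 0.0171 0 -0.047 0")

```text
t: 9.78
eef_pos: [0.6729, 0.0655, 0.2742]
ee_rot: [3.141, -0.349, -1.725]
force: [2.4, 0.0, 0.0]
width: 0.0053
gripper_force: 0.0
```

```bash
python3 - <<'E'
from h import *
tcp(); box()
P=np.load("scene0.npy"); c=np.array([.458,-.063])
Q=P[250:305,275:325].reshape(-1,3); r=np.hypot(*(Q[:,:2]-c).T)
for a in range(0,40,3):
    k=(r>=a/1e3)&(r<(a+3)/1e3); print(a,k.sum(),np.nanpercentile(Q[k,2],[5,50,95]).round(3) if k.any() else "")
E
```

```text
tcp 9.775 [0.67286714 0.0655162  0.27423665] [179.94961438 -20.01724419 -98.82761177] F [2.36641551 0.01222908 0.01372477] bay mm [-162.4    0.3]
box [ 0.6477 -0.0953] [0.0752 0.1111] yaw -98.84735107421875 bay x,y mm [ 0.4 -0.3]
0 3 [0.05  0.05  0.051]
3 14 [0.049 0.051 0.053]
6 22 [0.049 0.051 0.053]
9 46 [0.041 0.05  0.053]
12 33 [0.039 0.042 0.05 ]
15 42 [0.039 0.041 0.043]
18 91 [0.027 0.038 0.042]
21 46 [0.028 0.029 0.039]
24 55 [0.027 0.029 0.031]
27 80 [0.026 0.029 0.031]
30 92 [0.012 0.028 0.031]
33 116 [-0.002  0.028  0.031]
36 146 [-0.003  0.024  0.03 ]
39 120 [-0.003  0.017  0.03 ]
```

>>> move_arm(rows="0 -10 0 0 0 0 0;0 -10 0 0 0 0 0;0 0 0 0.032 0.0386 0 0;0 0 0 0.032 0.0386 0 0;0 0 0 0.032 0.0386 0 0;0 0 0 0.032 0.0386 0 0;0 0 0 0.032 0.0386 0 0;0 0 0 0 0 0 0")

```text
t: 10.82
eef_pos: [0.4554, -0.0643, 0.2734]
ee_rot: [-3.141, 0.001, -1.726]
force: [0.6, 0.3, 0.3]
width: 0.0006
gripper_force: 0.0
```

>>> move_arm(rows="0 0 0 0 0 0.05 0;0 0 0 0 0 0.05 0;0 0 0 0 0 0.05 0;0 0 0 0 0 0.04 0;0 0 0 0 0 0 0;0 0 0 0 0 0 0")

```text
t: 11.58
eef_pos: [0.4591, -0.0631, 0.0838]
ee_rot: [-3.141, -0.0, -1.725]
force: [-0.9, -0.1, 0.8]
width: 0.0003
gripper_force: 0.0
```

>>> move_arm(rows="0 0 0 0 0 0.015 0;0 0 0 0 0 0.008 0;0 0 0 0 0 0.003 0;0 0 0 0 0 0.003 0;0 0 0 0 0 0.002 0;0 0 0 0 0 0 0")

```text
t: 12.32
eef_pos: [0.4589, -0.0633, 0.0538]
ee_rot: [-3.139, 0.0, -1.724]
force: [-7.2, 3.8, 25.3]
width: 0.0007
gripper_force: 12.8
```

>>> move_arm(rows="0 0 0 0 0 0 0;0 0 0 0 0 -0.01 0;0 0 0 0 0 -0.03 0;0 0 0 0 0 -0.05 0;0 0 0 0 0 -0.05 0;0 0 0 0 0 -0.05 0;0 0 0 0 0 0 0;0 0 0 0 0 0 0")

```text
t: 13.32
eef_pos: [0.4572, -0.0636, 0.2413]
ee_rot: [3.141, 0.0, -1.726]
force: [0.2, -0.2, -0.4]
width: 0.0004
gripper_force: 0.0
```

```bash
python3 - <<'E'
from h import *
tcp(); box()
print(arm.job_done())
E
```

```text
tcp 13.325 [ 0.45723401 -0.06357654  0.24129069] [ 1.79966397e+02  1.94381144e-02 -9.88844061e+01] F [ 0.16371975 -0.1540723  -0.39301952] bay mm [  -2.2 -193.3]
box [0. 0.] [0. 0.] yaw -180.0 bay x,y mm [   4.1 -654.9]
the job is handed in; nothing more can be done
None
```

The battery box is home against the back stop, the start button was pressed until it bottomed (about 25 N) and released, and the job was handed in at about 13 s; no verdict came back. The box was last measured within 1 mm of home after the gripper backed off. The arm blocked my final camera check, so the box and the button springing back up were not seen again before hand-in.

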